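# Pop the charged battery out of its charger and catch it

## Task

Release the charged battery pack for the stick blender, the one in the charger with the green lamp: press the orange release key with one fingertip while the other finger stands just in front of the pack, so that the pack pops against that finger and does not shoot away. Keep the finger against it for a moment, then let it ease out slowly to the end of its spring's stroke and leave it lying there straight and still on the charger's front deck, the key up again. Do not pinch or lift the pack, and leave the other charger, its pack and everything else alone.

Things in the scene. Friction and masses are not known exactly. Their poses are not given: they have to be found in the camera images.
- charger_green: battery charger with the GREEN lamp on its hood, black, fixed. Origin on the freezer top, straight below the centre of the latched pack's front face; x points from the open front to the rear, y to the left seen from the front, z up. Sole: x -85 to +115 mm, y -46 to +74 mm. Hood over the bay: x +20 to +115 mm, 92 mm wide, top 64 mm high. The pack comes out towards -x.
- charger_green_deck_end (a point): front end of the deck, on its middle line (charger x -85 mm). The flat deck the pack slides on is 12 mm above the freezer top and runs from the bay to here, between two low rails 17 mm high at y -30 and +30 mm.
- charger_green_key_top (a point): centre of the top of the orange release key at this charger's left front corner: 30 mm (x) by 26 mm (y), flat, 36 mm above the freezer top when up; 28 mm in front of the latched pack's front face and 54 mm left of the pack's middle line. Round it nothing is higher than 22 mm except the pack and the hood.
- charger_green_key (a joint): travel of that key straight down, m: 0 up, 0.009 fully down; it springs back up by itself (2 N at the top, 5 N fully down). Its tooth holds the pack by a lug and lets it go at about 6 mm of travel; the tooth's drag makes the press stiffest, 5 to 8 N, just before that.
- pack_green: the charged battery pack, loose; origin at the centre of its underside, axes as the charger's. Dark grey with a blue front end, 75 mm long (x), 52 mm wide, 40 mm high, about 0.22 kg; it lies 12 to 52 mm above the freezer top, its front 20 mm out of the hood. A small lug, low on its left side 8 to 18 mm behind the front, reaches 36 mm from the middle line.
- pack_green_front (a point): centre of that pack's front face (charger x = 0 when latched). A spring plate behind pushes the pack to the charger's -x: 7.5 N latched, 3.5 N at the end of its 50 mm stroke. Unhindered it jumps out in about 0.15 s and slides 10 cm or more; let go early, it jumps too. Eased out over the full 50 mm it then stands still by friction.
- charger_red: second charger, just the same, with a RED lamp (still charging). Origin and axes as the first. Either charger may stand left or right.
- charger_red_key (a joint): travel of the second charger's key, m, as above.
- pack_red_front (a point): centre of the front face of the pack in the second charger.
- spice_jar_green: spice jar with a black cap, 56x56x125 mm, at the back; loose; origin at the centre of its underside.
- spice_jar_pepper: small spice jar with a black cap, 52x52x105 mm, at the back; loose; origin at the centre of its underside.
- tin_tomato: tin, 58 mm across, 72 mm high, at the back; loose; origin at the centre of its underside.
- pepper_mill: clear pepper mill, 44 mm across, 90 mm high, at the right edge; loose; origin at the centre of its underside.
- timer: red dial timer, 64 mm across, 42 mm high, at the right edge; loose; origin at the centre of its underside.
- deli: round deli tub with a lid, 76 mm across, 78 mm high, back right corner; loose; origin at the centre of its underside.
- thermometer: blue probe thermometer lying along the right edge, 34x186x17 mm; loose; origin at the centre of its underside.
- peeler: peeler lying between the two chargers, 170x25x18 mm; loose; origin at the centre of its underside.
There are look-alikes about, which are no part of the job. What is shaped like the pack_green but turquoise is not meant.

How it is judged:
By the outcome, as a careful person would: the job done as asked, in the order asked, and still so for the second after the job is handed in, with the robot touching nothing.
It also fails if it takes over 35 s, if anything falls off the work surface, if the arm or the gripper's body presses on something with over 40 N, if the wrist force passes 120 N, or if a joint passes its speed limit or range.

## Robot

A 7-joint arm with a two-finger parallel gripper is mounted at the origin on a cart in front of the work surface, level with it; the furniture and walls round the work are solid. World frame = base frame: x ahead of the robot, y to its left, z up, the work surface at z = 0. Lengths are in m, angles in rad, forces in N, time in s.
With the tool pointing down it reaches from about 0.4 to 0.9 m from the base axis. Payload 5.5 kg.
Tool frame: the origin (TCP) lies at the very end of the fingers, on their centre line; the grasp point (between the pads) lies 19 mm behind it (bot.pinch_z is the distance from the TCP to the grasp point, in m); z points along the fingers, y is the line along which they close (so a half turn about z gives the same grasp; the last joint's range is limited). The gripper opens to 92 mm and grips with 3 to 60 N. Pads are 19 mm wide; open, the fingers measure 130 mm over their backs; the gripper's body (75 mm by 190 mm) begins 47 mm behind the grasp point.
Start: joints at [1.581, 0.501, -0.427, 1.55, 0.221, 1.138, -0.21], TCP at [0.163, -0.629, 0.227] pointing down, gripper open.
Joint ranges: [-2.88, 2.88], [-0.31, 2.03], [-1.54, 1.56], [0.2, 2.42], [-1.41, 4.55], [0.19, 2.02], [-2.57, 2.57]. Speed limits (rad/s): [2.57, 2.57, 3.14, 3.14, 3.14, 3.14, 3.14].

## Interface

Orientations are given as a unit quaternion [x, y, z, w].
In Python, from station import bot gives the robot as it stands. The module is installed in compiled form; this text tells all that it offers.
- The arm moves only by the tool jog_arm, never from a script. Its argument "motion" is a list of rows, each a list of 4 numbers: the shift along the world's x, y, z in mm, then the turn about the world's z in rad. A call has 1 to 12 rows; each row shifts and turns the commanded pose from where the row before left it; what a row does not reach is not made up. A row lasts 1/8 s, in which the tool goes at most 62.5 mm and 10.7 degrees, less where a joint would pass 70% of its speed; a pose out of reach is approached as far as the arm can. A call with a gripper value outside its range is refused whole. "jaw" is the finger opening in mm, from 0 to 91.8, set as the call begins (left out, the last holds). The fingers move at their own pace and stop on an object; "squeeze" is the grip in N (left out, the last holds). Time passes only in rows, so rows that do not move let the fingers close. It gives the time, the measured TCP pose, the force, the opening and the grip force at its end, in the units of the state.
- bot.sense(): the state, without advancing time (a new reading comes with each control period).
- bot.grab_frame(name): name is "scene" or "side" or "wrist"; returns a dict with "color" (384x512x3 uint8, blue, green, red), "fx", "fy", "cx", "cy" (pixels), "R" (3x3) and "t" (3): a world point X has camera coordinates R X + t; the wrist camera has in their place "mount" (4x4, takes a point from camera to tool coordinates, whose origin is the TCP and whose axes are the flange's). Camera axes: x right, y down, z forward; pixel columns grow to the right and rows downward; lengths in m; the calibration is good to about 2 mm. A picture is of the moment at which its call begins: read the wrist's pose just before it. There is no depth.
- bot.sign_off(): hands the job in; it is judged then, once.
Trained networks look in a picture, given as the dict that the camera call returned (one of the last four; its "shot" number tells which), for a name from the list of things; names that differ only in an ending like _2 or _b are one class to them, and where a whole thing is asked for, a point or a joint stands for the part that bears it (a point fixed in the world has none). Each returns a list of dicts, best first, with "conf" (0 to 1); they miss things now and then, are a little off and sometimes report something else, mostly with a low value. They report only what shows in the picture. A call takes as long as a camera call. They do not tell look-alikes from the thing itself.
- bot.cut_out(picture, name): "mask" (384x512 bool, what is visible of it) and "centre" ([column, row] in pixels, amid what is visible of it).
- bot.place_of(picture, name): "centre" ([column, row] in pixels: a listed point, or the origin of a listed thing).
The state is a dict: "clock": time; "qpos": joint angles; "qvel": joint speeds; "effort": joint torques, N m; "position": TCP position; "eef_rot": TCP orientation; "ft_force": force on the tool from outside, world axes, zero at the start; "moment": the same for the moment, N m; "width": finger opening in m; "finger_force": force on a finger pad.
Only numpy, scipy, OpenCV 4.12 (cv2) and the standard library are available. Lean on these libraries where they do the work, as an engineer would, in place of code of your own. Each camera call takes 0.05 s, during which the arm holds its last target. There are 200 camera calls.

## Working session

There is one attempt and no reset: what is moved stays moved. The work goes in short steps, Python scripts to look and compute and a tool call to move; the robot and the scene stay as the last step left them, time stands still between calls to the robot, and variables do not carry over. Pictures are saved under pics/ and viewed, at most 10 in all, crops included, and the job is handed in when it is done.

Besides the shell and the picture viewer there is one more tool, called after ">>>" as name(argument=value, ...) on one line, values as JSON. jog_arm: Moves the arm, as the interface text tells. Its arguments: {"type":"object","properties":{"motion":{"type":"array"},"jaw":{"type":"number"},"squeeze":{"type":"number"}},"required":["motion"]}

```bash
mkdir -p pics
python3 - <<'E'
from station import bot
import cv2,numpy as np
s=bot.sense();print({k:np.round(v,3).tolist() for k,v in s.items()})
ims=[]
for n in("scene","side"):
    p=bot.grab_frame(n);ims.append(p["color"])
    print(n,p["fx"],p["cx"],p["cy"],"cam",np.round(-p["R"].T@p["t"],3),"fwd",np.round(p["R"][2],2))
    for k in("charger_green","charger_red","charger_green_key_top","charger_green_deck_end","pack_green_front","pack_red_front","pack_green","peeler"):
        print(k,[(np.round(d["centre"]).tolist(),round(d["conf"],2)) for d in bot.place_of(p,k)[:4]])
cv2.imwrite("pics/a.png",ims[0]);cv2.imwrite("pics/b.png",ims[1])
E
```

```text
{'clock': 0.0, 'qpos': [1.581, 0.502, -0.427, 1.551, 0.221, 1.138, -0.21], 'qvel': [0.0, 0.0, -0.0, -0.0, -0.002, -0.001, -0.001], 'effort': [0.0, -56.66, -5.816, -27.912, -0.069, 0.03, 0.0], 'position': [0.162, -0.629, 0.226], 'eef_rot': [0.992, 0.126, -0.0, -0.001], 'ft_force': [-0.039, -0.789, -0.394], 'moment': [0.004, 0.045, 0.029], 'finger_force': 0.0, 'width': 0.092}
scene 367.55956903018944 256.8943447687687 189.5867494984882 cam [-0.19   0.598  0.595] fwd [ 0.69 -0.54 -0.47]
charger_green [([304.0, 197.0], 0.28)]
charger_red [([307.0, 205.0], 0.64), ([324.0, 181.0], 0.38)]
charger_green_key_top []
charger_green_deck_end [([219.0, 263.0], 0.87)]
pack_green_front [([204.0, 239.0], 0.63), ([135.0, 221.0], 0.62)]
pack_red_front [([305.0, 195.0], 0.58)]
pack_green [([200.0, 237.0], 0.56)]
peeler [([254.0, 221.0], 0.66)]
side 389.8721055781569 255.269284892004 187.83085973765455 cam [ 0.484 -0.726  0.65 ] fwd [ 0.09  0.76 -0.65]
charger_green [([223.0, 144.0], 0.66), ([325.0, 172.0], 0.4)]
charger_red [([233.0, 240.0], 0.69)]
charger_green_key_top [([217.0, 122.0], 0.6), ([297.0, 186.0], 0.45)]
charger_green_deck_end [([194.0, 145.0], 0.96)]
pack_green_front [([284.0, 302.0], 0.62), ([294.0, 119.0], 0.58), ([224.0, 137.0], 0.56)]
pack_red_front [([232.0, 231.0], 0.83)]
pack_green [([289.0, 130.0], 0.63), ([243.0, 144.0], 0.57)]
peeler [([235.0, 186.0], 0.83)]
```

View pics/a.png

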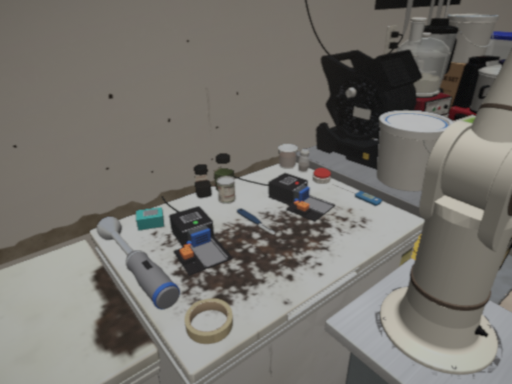

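View pics/b.png

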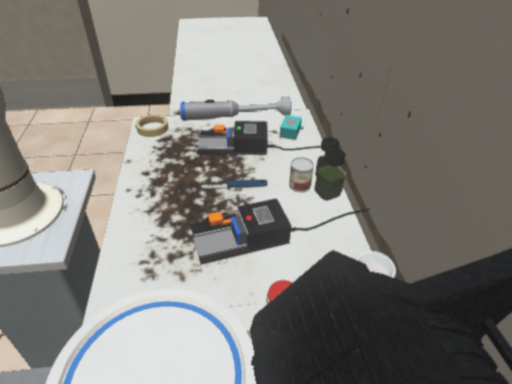

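The green-lamp charger is the left one: far in the side view, with its lamp at (239,127), key at (219,128) and pack front at (230,140). In the scene view its key is at (187,253) and its pack front at (202,239). The red one is at the right. A white bucket stands near the arm, at scene (413,122).

```bash
cat > h.py <<'E'
import numpy as np, cv2
from station import bot
def ray(p,u):
    R,t=(p["R"],p["t"]); d=R.T@np.array([(u[0]-p["cx"])/p["fx"],(u[1]-p["cy"])/p["fy"],1]); return -R.T@t,d
def atz(p,u,z):
    c,d=ray(p,u); return c+d*(z-c[2])/d[2]
def tri(ps,us):
    A=np.zeros((3,3));b=np.zeros(3)
    for p,u in zip(ps,us):
        c,d=ray(p,u);d=d/np.linalg.norm(d);M=np.eye(3)-np.outer(d,d);A+=M;b+=M@c
    return np.linalg.solve(A,b)
def wrist():
    from scipy.spatial.transform import Rotation as Ro
    s=bot.sense();p=bot.grab_frame("wrist")
    T=np.eye(4);T[:3,:3]=Ro.from_quat(s["eef_rot"]).as_matrix();T[:3,3]=s["position"]
    W=np.linalg.inv(T@p["mount"]);p["R"]=W[:3,:3];p["t"]=W[:3,3]
    return p
E
python3 - <<'E'
from h import *
a=bot.grab_frame("scene");b=bot.grab_frame("side")
for n,u,v,z in(("key",(187,253),(219,128),.036),("lamp",(196,222),(239,127),.064),("deckend",(205,262),(197,145),.012),("pfront",(201,238),(232,138),.032),("redpf",(303,194),(238,231),.032),("tape",(209,320),(152,126),.02)):
    print(n,np.round(atz(a,u,z),3),np.round(atz(b,v,z),3),np.round(tri([a,b],[u,v]),3))
print("bucket rim",np.round(tri([a,b],[(413,128),(152,385)]),3))
for z in(.2,.25,.3,.35):print(z,[np.round(atz(a,u,z),2) for u in((380,125),(448,125),(413,115))],[np.round(atz(b,u,z),2) for u in((60,360),(165,293),(240,340))])
for n in("cut",):
  for k in("charger_green_key","pack_green","charger_green"):
    for p in(a,b):print(k,[(np.round(d["centre"]).tolist(),round(d["conf"],2),int(d["mask"].sum())) for d in bot.cut_out(p,k)[:4]])
cv2.imwrite("pics/c.png",cv2.resize(np.hstack([a["color"][190:290,130:260],b["color"][100:200,170:300]]),None,fx=3,fy=3,interpolation=2))
p=wrist();cv2.imwrite("pics/w0.png",p["color"]);print(np.round(p["mount"],3))
E
```

```text
key [0.48  0.291 0.036] [0.497 0.279 0.036] [0.495 0.287 0.028]
lamp [0.547 0.224 0.064] [0.553 0.233 0.064] [0.55  0.225 0.066]
deckend [0.449 0.261 0.012] [0.43  0.231 0.012] [0.438 0.256 0.006]
pfront [0.517 0.23  0.032] [0.532 0.228 0.032] [0.529 0.227 0.028]
redpf [ 0.515 -0.14   0.032] [ 0.52  -0.141  0.032] [ 0.518 -0.141  0.031]
tape [0.282 0.354 0.02 ] [0.294 0.337 0.02 ] [0.291 0.35  0.011]
bucket rim [ 0.397 -0.52   0.193]
0.2 [array([ 0.48, -0.45,  0.2 ]), array([ 0.33, -0.61,  0.2 ]), array([ 0.47, -0.63,  0.2 ])] [array([ 0.29, -0.48,  0.2 ]), array([ 0.4, -0.4,  0.2]), array([ 0.5 , -0.48,  0.2 ])]
0.25 [array([ 0.39, -0.32,  0.25]), array([ 0.27, -0.46,  0.25]), array([ 0.38, -0.47,  0.25])] [array([ 0.31, -0.51,  0.25]), array([ 0.41, -0.44,  0.25]), array([ 0.5 , -0.51,  0.25])]
0.3 [array([ 0.31, -0.18,  0.3 ]), array([ 0.2 , -0.31,  0.3 ]), array([ 0.3 , -0.32,  0.3 ])] [array([ 0.33, -0.54,  0.3 ]), array([ 0.42, -0.48,  0.3 ]), array([ 0.49, -0.54,  0.3 ])]
0.35 [array([ 0.22, -0.05,  0.35]), array([ 0.13, -0.15,  0.35]), array([ 0.22, -0.16,  0.35])] [array([ 0.35, -0.56,  0.35]), array([ 0.43, -0.51,  0.35]), array([ 0.49, -0.56,  0.35])]
charger_green_key [([286.0, 154.0], 0.64, 423)]
charger_green_key [([220.0, 124.0], 0.56, 116)]
pack_green [([148.0, 220.0], 0.82, 546), ([198.0, 239.0], 0.62, 362), ([365.0, 199.0], 0.31, 184)]
pack_green [([288.0, 125.0], 0.88, 430)]
charger_green [([191.0, 248.0], 0.86, 2196), ([199.0, 236.0], 0.38, 396)]
charger_green [([239.0, 137.0], 0.72, 2084)]
[[ 0.001 -0.957 -0.291  0.078]
 [ 1.     0.001  0.001  0.001]
 [-0.001 -0.291  0.957 -0.159]
 [ 0.     0.     0.     1.   ]]
```

View pics/w0.png

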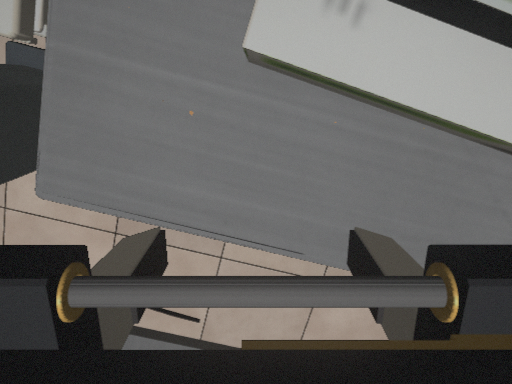

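The wrist view at the start shows the cart edge and the fingers, which sit at rows 230–350. The bucket is at about (0.40, -0.52) with its rim near z 0.2, so I'll go up and over it.

>>> jog_arm(motion=[[0, 0, 50, 0], [0, 0, 50, 0], [0, 0, 50, 0], [32, 41, 0, 0], [32, 41, 0, 0], [32, 41, 0, 0], [32, 41, 0, 0], [32, 41, 0, 0], [32, 41, 0, 0], [32, 41, 0, 0], [32, 41, 0, 0]], jaw=34)

```text
clock: 2.72
position: [0.4194, -0.2999, 0.3771]
eef_rot: [0.992, 0.126, 0.0, 0.0]
ft_force: [0.8, -0.9, -0.1]
width: 0.0341
finger_force: 0.0
```

>>> jog_arm(motion=[[3, 50, 0, 0], [3, 50, 0, 0], [3, 50, 0, 0], [3, 50, 0, 0], [3, 50, 0, 0], [3, 50, 0, 0], [3, 50, -20, 0], [3, 50, -30, 0], [3, 50, -30, 0], [0, 50, -30, 0], [0, 30, -30, 0], [0, 0, 0, 0]])

```text
clock: 4.22
position: [0.4431, 0.231, 0.2349]
eef_rot: [0.992, 0.129, -0.002, -0.001]
ft_force: [-0.5, -0.5, 0.0]
width: 0.0339
finger_force: 0.0
```

Run:
```python
from h import *
p=wrist();np.save("p.npy",p,allow_pickle=True)
Z=dict(charger_green_key_top=.036,charger_green_deck_end=.012,pack_green_front=.032,charger_green=0,pack_green=.012)
for k,z in Z.items():
    print(k,[(np.round(d["centre"],1).tolist(),round(d["conf"],2),np.round(atz(p,d["centre"],z),4).tolist()) for d in bot.place_of(p,k)[:3]])
cv2.imwrite("pics/w1.png",p["color"])
```

```text
charger_green_key_top [([218.8, 96.2], 0.84, [0.4967, 0.2836, 0.036]), ([433.2, 129.7], 0.42, [0.521, 0.0622, 0.036])]
charger_green_deck_end [([246.4, 163.5], 0.92, [0.4313, 0.2389, 0.012])]
pack_green_front [([276.7, 88.4], 0.57, [0.5189, 0.2292, 0.032])]
charger_green [([274.2, 90.4], 0.72, [0.5161, 0.2295, 0.0])]
pack_green []
```

View pics/w1.png

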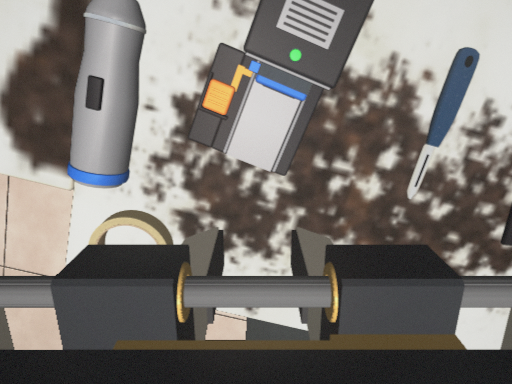

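The wrist view shows the green lamp at (295,55), the orange key at (218,97), the blue pack front at (280,88) and the deck end at (256,163). These agree with the network's points, and the charger's yaw is about -6°. I'll move in for a closer second measurement, with the tool turned to the pressing angle.

>>> jog_arm(motion=[[-4, 12, -30, -0.05], [-4, 12, -30, -0.05], [-4, 12, -30, -0.05], [0, 0, -20, 0], [0, 0, 0, 0], [0, 0, 0, 0]])

```text
clock: 5.28
position: [0.4347, 0.2644, 0.1279]
eef_rot: [0.999, 0.051, 0.001, -0.0]
ft_force: [0.8, -0.3, -0.1]
width: 0.0343
finger_force: 0.0
```

Run:
```python
from h import *
s=bot.sense();print(np.round(s["position"],4),np.round(s["eef_rot"],4),np.round(s["ft_force"],1))
p=wrist();np.save("p2.npy",p,allow_pickle=True);print(p["fx"],p["cx"],p["cy"])
Z=dict(charger_green_key_top=.036,charger_green_deck_end=.012,pack_green_front=.032,charger_green=0)
for k,z in Z.items():
    print(k,[(np.round(d["centre"],1).tolist(),round(d["conf"],2),np.round(atz(p,d["centre"],z),4).tolist()) for d in bot.place_of(p,k)[:3]])
cv2.imwrite("pics/w2.png",cv2.resize(p["color"],(800,600)))
```

```text
[0.4347 0.2644 0.1279] [ 9.987e-01  5.070e-02  9.000e-04 -2.000e-04] [ 0.8 -0.3 -0.1]
344.3512051907208 256.99173071418886 188.32155414944813
charger_green_key_top [([235.5, 105.3], 0.96, [0.4969, 0.2845, 0.036])]
charger_green_deck_end [([285.5, 188.1], 0.69, [0.4326, 0.2386, 0.012])]
pack_green_front [([316.2, 82.0], 0.96, [0.5185, 0.2293, 0.032])]
charger_green [([310.8, 84.0], 0.9, [0.5173, 0.2281, 0.0])]
```

View pics/w2.png

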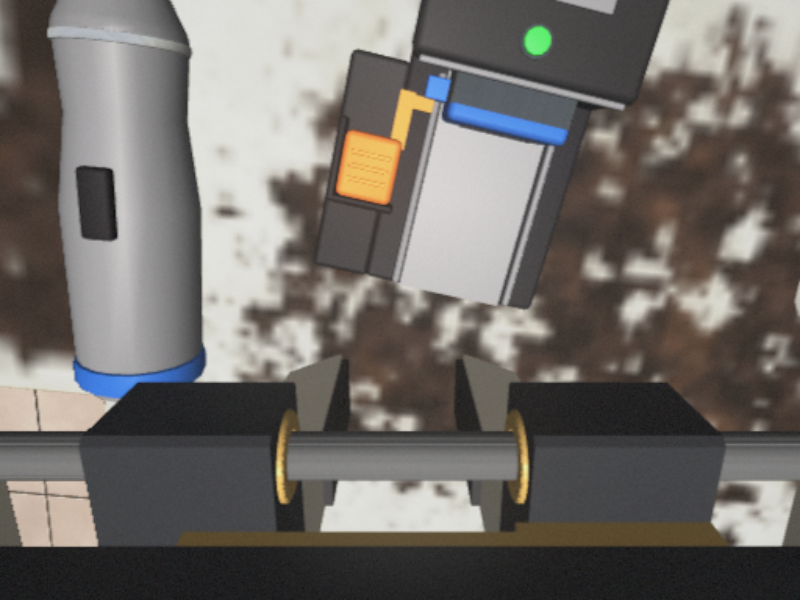

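Run:
```python
from h import *
p=np.load("p2.npy",allow_pickle=True).item()
M=np.linalg.inv(p["mount"])
for x in(9.5,-9.5):
  for y in(17,25,36):
    for z in(0,-19,-40):
      for sg in(-1,):
        c=M@np.array([x,sg*y,z,1000])/1000
        print(x,sg*y,z,np.round([(p["fx"]*c[0]/c[2]+p["cx"])/.64,(p["fy"]*c[1]/c[2]+p["cy"])/.64]))
# charger pose fit check
from scipy.optimize import least_squares
L=[((-28,54),(.4969,.2845)),((-85,0),(.4326,.2386)),((0,0),(.5185,.2293))]
px=lambda u,z:tuple(atz(p,np.array(u)*.64,z)[:2])
for n,u,z in(("soleFL",(317,263),.012),("soleFR",(531,307),.012),("key1",(344,130),.036),("key2",(402,144),.036),("key3",(391,206),.036),("key4",(336,192),.036),("packtopL",(447,103),.052),("packtopR",(569,133),.052)):print(n,np.round(px(u,z),4))
f=lambda q:np.ravel([np.array([q[0]+a*np.cos(q[2])-b*np.sin(q[2])-w[0]*1e3,q[1]+a*np.sin(q[2])+b*np.cos(q[2])-w[1]*1e3]) for (a,b),w in L])
r=least_squares(f,[518,229,-.1]);print(r.x,np.round(r.fun,1))
q=r.x
for n,u,z in(("soleFL",(317,263),.012),("soleFR",(531,307),.012),("key1",(344,130),.036),("key2",(402,144),.036),("key3",(391,206),.036),("key4",(336,192),.036),("packtopL",(447,103),.052),("packtopR",(569,133),.052)):
  w=np.array(px(u,z))*1e3-q[:2];c,s=np.cos(q[2]),np.sin(q[2]);print(n,np.round([c*w[0]+s*w[1],-s*w[0]+c*w[1]],1))
```

```text
9.5 -17 0 [343. 356.]
9.5 -17 -19 [337. 382.]
9.5 -17 -40 [327. 420.]
9.5 -25 0 [318. 356.]
9.5 -25 -19 [309. 382.]
9.5 -25 -40 [295. 420.]
9.5 -36 0 [284. 356.]
9.5 -36 -19 [270. 382.]
9.5 -36 -40 [251. 420.]
-9.5 -17 0 [345. 409.]
-9.5 -17 -19 [339. 441.]
-9.5 -17 -40 [330. 485.]
-9.5 -25 0 [321. 409.]
-9.5 -25 -19 [312. 441.]
-9.5 -25 -40 [299. 485.]
-9.5 -36 0 [288. 409.]
-9.5 -36 -19 [275. 441.]
-9.5 -36 -40 [257. 485.]
soleFL [0.4425 0.3082]
soleFR [0.43   0.1923]
key1 [0.5107 0.2964]
key2 [0.5074 0.2701]
key3 [0.4793 0.2723]
key4 [0.4831 0.2981]
packtopL [0.5258 0.2533]
packtopR [0.5193 0.201 ]
[ 5.17943818e+02  2.28477357e+02 -1.18381333e-01] [-0.4  0.9  0.9 -0.1 -0.6 -0.8]
soleFL [-84.3  70.2]
soleFR [-83.1 -46.4]
key1 [-15.2  66.6]
key2 [-15.4  40. ]
key3 [-43.6  38.9]
key4 [-42.8  65.1]
packtopL [ 4.9 25.6]
packtopR [  4.6 -27.1]
```

The view confirms the fit: origin about (518, 228.5) mm, yaw about -0.112. The key's corners come out within 2 mm of nominal. The fingertips are wedge-shaped, thin at the inner face, so I'll use a square tool (no twist against the charger) for flat contact with the pack, with the jaw at 46 mm.

>>> jog_arm(motion=[[22, -1, 0, -0.071], [22, -1, 0, -0.071], [21, -1, 0, -0.071], [0, 0, -30, 0], [0, 0, -30, 0], [0, 0, -15, 0], [0, 0, -8, 0], [0, 0, 0, 0], [0, 0, 0, 0]], jaw=46)

```text
clock: 6.65
position: [0.4992, 0.2621, 0.0446]
eef_rot: [0.998, -0.055, 0.001, -0.0]
ft_force: [-0.2, -0.0, 0.2]
width: 0.0461
finger_force: 0.0
```

Run:
```python
from h import *
s=bot.sense();print(np.round(s["position"],4),np.round(s["eef_rot"],4),np.round(s["ft_force"],2))
O=np.array([518,228.5]);c,sn=np.cos(-.112),np.sin(-.112)
w=s["position"][:2]*1e3-O;print("charger",np.round([c*w[0]+sn*w[1],-sn*w[0]+c*w[1]],1),"yaw",2*np.arctan2(s["eef_rot"][1],s["eef_rot"][0]))
p=wrist();b=bot.grab_frame("side")["color"]
cv2.imwrite("pics/d.png",np.vstack([cv2.resize(p["color"],(500,375)),cv2.resize(b[90:170,170:340],(500,225),interpolation=2)]))
```

```text
[0.4992 0.2621 0.0446] [ 9.985e-01 -5.510e-02  6.000e-04 -4.000e-04] [-0.21 -0.02  0.2 ]
charger [-22.4  31.3] yaw -0.11015608480255233
```

View pics/d.png

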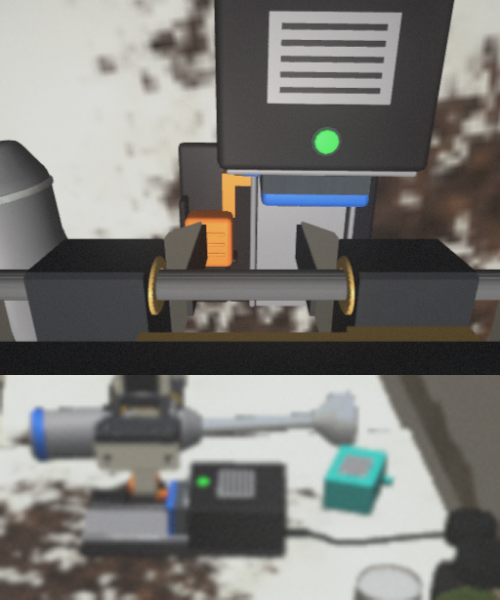

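The left tip stands over the orange key and the right tip in front of the blue pack end, with all edges parallel. Next I advance to find the pack gap.

>>> jog_arm(motion=[[3, -0.3, -4, 0], [3, -0.3, -2, 0], [3, -0.4, 0, 0], [0, 0, 0, 0], [0, 0, 0, 0]])

```text
clock: 7.38
position: [0.5075, 0.2607, 0.0377]
eef_rot: [0.998, -0.055, -0.0, 0.0]
ft_force: [-0.0, -1.3, 0.6]
width: 0.0458
finger_force: 0.0
```

>>> jog_arm(motion=[[1, -0.1, 0, 0], [0, 0, 0, 0], [0, 0, 0, 0]])

```text
clock: 7.75
position: [0.5086, 0.2606, 0.0378]
eef_rot: [0.998, -0.055, 0.0, -0.0]
ft_force: [0.3, 0.3, 0.7]
width: 0.046
finger_force: 0.0
```

>>> jog_arm(motion=[[1, -0.1, 0, 0], [0, 0, 0, 0], [0, 0, 0, 0]])

```text
clock: 8.12
position: [0.5093, 0.2605, 0.0377]
eef_rot: [0.998, -0.055, -0.0, 0.0]
ft_force: [-1.0, 0.3, 0.5]
width: 0.0463
finger_force: 0.8
```

>>> jog_arm(motion=[[0.7, -0.1, 0, 0], [0, 0, 0, 0]])

```text
clock: 8.38
position: [0.5094, 0.2605, 0.0376]
eef_rot: [0.998, -0.055, -0.001, 0.0]
ft_force: [-4.0, 0.7, 3.3]
width: 0.046
finger_force: 2.3
```

>>> jog_arm(motion=[[0.7, -0.1, 0, 0], [0, 0, 0, 0]])

```text
clock: 8.62
position: [0.5095, 0.2605, 0.0376]
eef_rot: [0.998, -0.055, -0.001, 0.0]
ft_force: [-6.8, 0.5, 4.5]
width: 0.0461
finger_force: 3.2
```

Run:
```python
from h import *
f=[]
for i in range(5):
    p=wrist();s=bot.sense();f.append(s["ft_force"])
print(np.round(f,1),s["finger_force"],s["position"])
cv2.imwrite("pics/e.png",cv2.resize(p["color"][130:290,130:390],(780,480),interpolation=2))
```

```text
[[-7.   1.1  4.6]
 [-6.6  0.3  5.1]
 [-7.6  0.7  4.8]
 [-6.   0.6  3.7]
 [-5.9  1.1  3.7]] 3.1585344672203064 [0.50947539 0.26047542 0.03754871]
```

View pics/e.png

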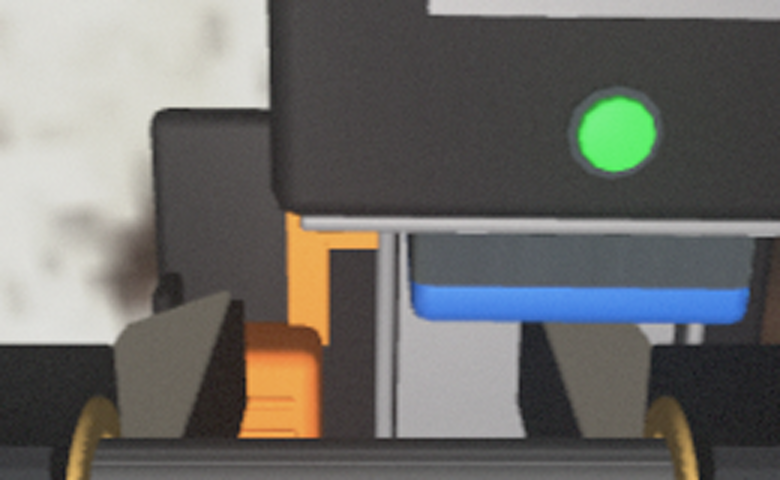

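The tip meets the pack front at TCP x 0.5093, with the key still up. I'll back off to leave a gap of about 1.5 mm.

>>> jog_arm(motion=[[-1.5, 0.2, 0, 0], [-1.5, 0.1, 0, 0], [0, 0, 0, 0], [0, 0, 0, 0]])

```text
clock: 9.38
position: [0.5087, 0.2604, 0.0379]
eef_rot: [0.998, -0.055, 0.0, -0.0]
ft_force: [-0.2, 0.4, 0.5]
width: 0.0462
finger_force: 0.0
```

>>> jog_arm(motion=[[0, 0, -1.5, 0], [0, 0, -1, 0], [0, 0, -1, 0], [0, 0, 0, 0]])

```text
clock: 9.88
position: [0.5084, 0.2606, 0.0344]
eef_rot: [0.998, -0.055, 0.0, -0.0]
ft_force: [0.2, 0.1, 3.7]
width: 0.0461
finger_force: 1.8
```

>>> jog_arm(motion=[[0, 0, -1, 0], [0, 0, -1, 0], [0, 0, -1, 0], [0, 0, 0, 0]])

```text
clock: 10.38
position: [0.5084, 0.2606, 0.0314]
eef_rot: [0.998, -0.055, 0.0, -0.0]
ft_force: [0.4, -2.2, 4.6]
width: 0.0457
finger_force: 2.4
```

>>> jog_arm(motion=[[0, 0, -1, 0], [0, 0, -1, 0], [0, 0, 0, 0]])

```text
clock: 10.75
position: [0.5074, 0.2608, 0.0293]
eef_rot: [0.998, -0.055, -0.0, 0.0]
ft_force: [-1.8, -0.3, 6.9]
width: 0.0459
finger_force: 4.5
```

>>> jog_arm(motion=[[0, 0, -0.8, 0], [0, 0, 0, 0], [0, 0, 0, 0]])

```text
clock: 11.12
position: [0.5074, 0.2608, 0.0285]
eef_rot: [0.998, -0.055, -0.0, -0.0]
ft_force: [-2.7, -0.7, 7.4]
width: 0.0459
finger_force: 4.7
```

>>> jog_arm(motion=[[0, 0, 0, 0], [0, 0, 0, 0], [0, 0, 0, 0], [0, 0, 0, 0]])

```text
clock: 11.62
position: [0.5075, 0.2608, 0.0286]
eef_rot: [0.998, -0.055, -0.0, -0.0]
ft_force: [-2.1, 0.2, 7.1]
width: 0.0462
finger_force: 4.7
```

The pack has popped onto the finger: the tip was pushed 1 mm back and has carried a steady load. It has been held for about 0.9 s, so now I ease it out slowly with the key still down.

>>> jog_arm(motion=[[-1, 0.1, 0, 0], [-2, 0.2, 0, 0], [-2, 0.2, 0, 0], [-2, 0.3, 0, 0], [-2, 0.2, 0, 0], [-2, 0.2, 0, 0], [-2, 0.2, 0, 0], [-2, 0.3, 0, 0], [-1, 0.1, 0, 0], [0, 0, 0, 0]])

```text
clock: 12.88
position: [0.4915, 0.2628, 0.0286]
eef_rot: [0.998, -0.055, -0.0, -0.0]
ft_force: [-1.3, 0.3, 6.3]
width: 0.0459
finger_force: 4.4
```

Run:
```python
from h import *
p=wrist();b=bot.grab_frame("side")["color"];print(bot.sense()["ft_force"])
cv2.imwrite("pics/f.png",np.vstack([cv2.resize(p["color"],(500,375)),cv2.resize(b[90:170,170:340],(500,225),interpolation=2)]))
```

```text
[-1.92429245 -0.51911419  6.07073038]
```

View pics/f.png

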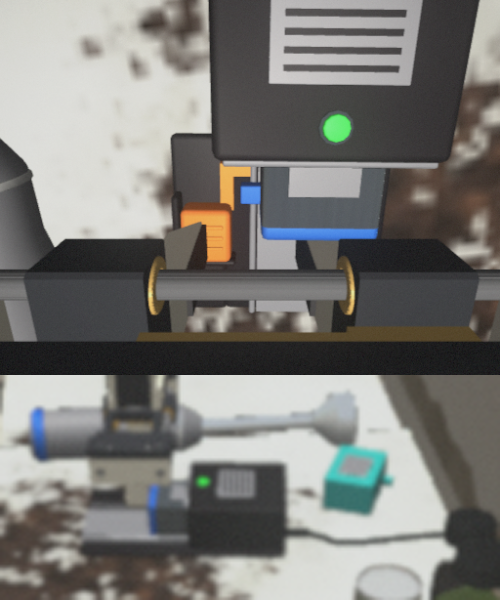

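The pack follows the finger straight: its blue front is at row 233, the lug is sliding clear of the tooth, and the key is still down. I'll continue.

>>> jog_arm(motion=[[-1, 0.1, 0, 0], [-2, 0.2, 0, 0], [-2, 0.2, 0, 0], [-2, 0.3, 0, 0], [-2, 0.2, 0, 0], [-2, 0.2, 0, 0], [-2, 0.2, 0, 0], [-2, 0.3, 0, 0], [-2, 0.2, 0, 0], [-2, 0.2, 0, 0], [-1, 0.1, 0, 0], [0, 0, 0, 0]])

```text
clock: 14.48
position: [0.472, 0.265, 0.0286]
eef_rot: [0.998, -0.055, 0.0, -0.0]
ft_force: [-0.1, 1.6, 6.2]
width: 0.0457
finger_force: 3.8
```

>>> jog_arm(motion=[[-1, 0.1, 0, 0], [-1, 0.1, 0, 0], [-1, 0.1, 0, 0], [-1, 0.1, 0, 0], [-1, 0.2, 0, 0], [-1, 0.1, 0, 0], [-1, 0.1, 0, 0], [-1, 0.1, 0, 0], [-1, 0.1, 0, 0], [0, 0, 0, 0]])

```text
clock: 15.72
position: [0.4625, 0.2654, 0.0282]
eef_rot: [0.998, -0.055, -0.0, 0.0]
ft_force: [-3.6, 1.1, -1.1]
width: 0.0458
finger_force: 1.9
```

The key is up again (fz is about 0) and the pack still leans on the finger at 47 mm out. Last millimetres now, slowly.

>>> jog_arm(motion=[[-0.6, 0.1, 0, 0], [-0.6, 0.1, 0, 0], [-0.6, 0, 0, 0], [-0.6, 0.1, 0, 0], [-0.6, 0.1, 0, 0], [-0.6, 0, 0, 0], [-0.6, 0.1, 0, 0], [0, 0, 0, 0]])

```text
clock: 16.73
position: [0.4598, 0.2662, 0.0288]
eef_rot: [0.998, -0.055, 0.001, -0.0]
ft_force: [-0.4, -0.1, -0.4]
width: 0.0462
finger_force: 0.2
```

>>> jog_arm(motion=[[-0.6, 0.1, 0, 0], [-0.6, 0.1, 0, 0], [-0.6, 0, 0, 0], [-0.6, 0.1, 0, 0], [-0.6, 0.1, 0, 0], [0, 0, 0, 0]])

```text
clock: 17.48
position: [0.4557, 0.2665, 0.0284]
eef_rot: [0.998, -0.055, -0.0, 0.0]
ft_force: [0.3, -0.3, 0.4]
width: 0.0462
finger_force: 0.0
```

Contact is gone at the end of the stroke. I'll retreat forward, then up and back to look.

>>> jog_arm(motion=[[-5, 0.6, 0, 0], [-10, 1, 0, 0], [-15, 2, 5, 0], [0, 0, 25, 0], [0, 0, 35, 0], [0, 0, 35, 0], [0, 0, 0, 0], [0, 0, 0, 0]])

```text
clock: 18.48
position: [0.4249, 0.27, 0.1283]
eef_rot: [0.999, -0.055, -0.0, 0.0]
ft_force: [-0.4, -1.1, -0.9]
width: 0.0457
finger_force: 0.0
```

Run:
```python
from h import *
p=wrist();b=bot.grab_frame("side")["color"];print(bot.sense()["position"])
for k,z in dict(charger_green_key_top=.036,pack_green_front=.032).items():
  for d in bot.place_of(p,k)[:2]:
    w=atz(p,d["centre"],z)[:2]*1e3-[518,228.5];c,s=np.cos(-.112),np.sin(-.112)
    print(k,np.round(d["centre"]),round(d["conf"],2),np.round([c*w[0]+s*w[1],-s*w[0]+c*w[1]],1))
cv2.imwrite("pics/g.png",np.vstack([cv2.resize(p["color"],(500,375)),cv2.resize(b[90:170,170:340],(500,225),interpolation=2)]))
```

```text
[0.42459673 0.26960874 0.12745265]
charger_green_key_top [225.  98.] 0.75 [-28.1  52. ]
pack_green_front [297. 129.] 0.8 [-50.2  -0.4]
```

View pics/g.png

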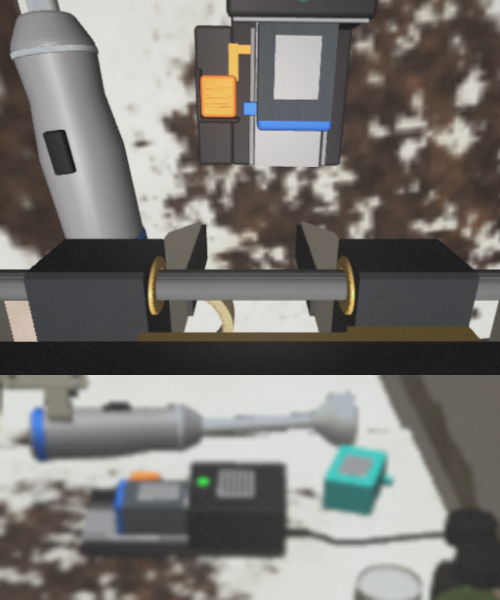

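The pack lies straight on the deck with its front at x = -50 mm, and the key is up at (218,96). Nothing else has moved, and the robot is clear.

```bash
python3 -c "
from station import bot
print(bot.sign_off())"
```

```text
the job is handed in; nothing more can be done
None
```

I released the green-lamp charger's pack against the finger, held it there about 0.9 s, eased it out to 50 mm, left it lying straight on the deck with the key up, and handed the job in at about 18.5 s with the robot clear; while setting the gap, the finger had briefly pressed the latched pack's front with about 7 N.

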